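# Put a flat battery pack on charge

### The arm

A 6-joint arm with a two-finger parallel gripper is mounted at the origin on a cart in front of the work surface, level with it; the furniture and walls round the work are solid. World frame = base frame: x ahead of the robot, y to its left, z up, the work surface at z = 0. Lengths are in m, angles in degrees, forces in N, time in s.
With the tool pointing down it reaches from about 0.275 to 0.725 m from the base axis. Payload 5.6 kg.
Tool frame: the origin (TCP) lies between the finger pads; the fingertips stand 22 mm ahead of it and the grasp point (between the pads) lies 3 mm ahead of it; z points along the fingers, y is the direction in which the jaws open and shut (so a half turn about z gives the same grasp; the last joint's range is limited). The gripper opens to 85 mm and grips with 20 to 120 N. Pads are 22 mm wide; open, the fingers measure 114 mm over their backs; the gripper's body (76 mm by 85 mm) begins 54 mm behind the grasp point. The pads swing forward as they close: fully open they stand 13 mm farther back than shut.
Start: joints at [84.145, 14.616, 6.199, 0, -81.583, -16.306], TCP at [0.207, 0.509, 0.253] pointing down, gripper open.
Joint ranges: [-168.99, 168.99], [-69.2, 112.95], [-62.41, 85.93], [-164.36, 98.24], [-168.68, -3.75], [-174.98, 174.98]. Speed limits (degrees/s): [147.25, 147.25, 180, 180, 180, 180].

### API

Orientations are given as [roll, pitch, yaw] about the fixed x, y, z axes, in that order (R = Rz(yaw) Ry(pitch) Rx(roll)).
In Python, from plant import sensors, imaging, job, finder gives the robot as it stands.
- The arm moves only by the tool step_arm, never from a script. Its argument "deltas" is a list of rows, each a list of 5 numbers: the shift along the tool's x, y, z in mm, then the turn about the tool's z in degrees, then the finger opening in mm, from 0 to 85.4. A call has 1 to 12 rows; each row is the pose to reach, as a shift and turn from the pose commanded when the call began, along the tool's axes at that moment; what a row does not reach only later rows make up. A row lasts 1/10 s, in which the tool goes at most 50 mm and 8.59 degrees, less where a joint would pass 70% of its speed; a pose out of reach is approached as far as the arm can. A call with a gripper value outside its range is refused whole. The fingers move at their own pace and stop on an object; "grip_force" is the grip in N (left out, the last holds). Time passes only in rows, so rows that repeat a pose let the fingers close. It gives the time, the measured TCP pose, the force and the opening at its end, in the units of the state.
- sensors.state(): the state, without advancing time (a new reading comes with each control period).
- imaging.read_camera(name): name is "scene" or "top"; returns (picture, depth): 384x512x3 uint8, red, green, blue; 384x512 float32, m along the optical axis (not along the pixel's ray), 0 where there is no reading.
- imaging.calibration(name): a dict with "fx", "fy", "cx", "cy" (pixels), "origin" and "orientation" of the camera in the world. Camera axes: x right, y down, z forward; pixel columns grow to the right and rows downward; lengths in m; the calibration is good to about 2 mm. A picture is of the moment at which its call begins. calibration takes no time and is no camera call.
- job.finish_job(): hands the job in, once; it reports no verdict.
Trained networks look in the newest picture that a camera, given by its name, has taken for a name from the list of things; names that differ only in an ending like _2 or _b are one class to them, and where a whole thing is asked for, a point or a joint stands for the part that bears it (a point fixed in the world has none). Each returns a list of dicts, best first, with "confidence" (0 to 1); they miss things now and then, are a little off and sometimes report something else, mostly with a low value. They report only what shows in the picture. A call takes as long as a camera call. They do not tell look-alikes from the thing itself.
- finder.cut_out(camera, query): "mask" (384x512 bool, what is visible of it) and "box" ([left, top, right, bottom] in pixels, round what is visible of it).
The state is a dict: "t": time; "joint_positions": joint angles; "joint_velocities": joint speeds; "joint_efforts": joint torques, N m; "ee_pos": TCP position; "orientation": TCP orientation; "ft_force": force on the tool from outside, world axes, zero at the start; "ft_torque": the same for the moment, N m; "width": opening from 0.0 (shut) to 1.0 (fully open).
Only numpy, scipy, OpenCV 4.12 (cv2) and the standard library are available. Lean on these libraries where they do the work, as an engineer would, in place of code of your own. Each camera call takes 0.05 s, during which the arm holds its last target. There are 200 camera calls.

### The job

Put the hand vacuum's flat battery pack, which lies on the bench, on charge: lay it label up on the charger's front deck with its contact end towards the hood and let go, then push it over the raised lip and gently against the sprung contact block, and bring its rear end down behind the lip, so that it lies flat in the bay, held by the spring. Do not ram the contact block against its stop, and leave the bottle, the vial and the tape roll where they are.

Things in the scene. Friction and masses are not known exactly. Their poses are not given: they have to be found in the camera images.
- rail: Aluminium mounting rail, 290 x 44 x 8 mm, screwed to the bench; x = loading direction, z up, origin under its middle. A grey plastic charger (198 long, 72 wide) is clamped on it, square to it, by a thumbscrew. Where it is clamped is not measured: its 'lip zero' (rear face of the lip) stands anywhere from 15 mm before to 15 mm beyond the rail's origin along x, at y 0, and stays there
- mid_deck (a point): Rail x -69, y 0, z 20: the middle of the front deck if lip zero were at the rail's origin. Charger, in mm from lip zero along x, z over the bench: flat deck x -106..-23, z 20, 72 wide, open at front and sides; then a ramp up to x -3, z 24; lip crest x -3..0, z 24, 42 wide; straight drop to the bay floor, z 20. At x 52 a hood begins: underside z 34, top z 42
- mid_seat (a point): Rail x 30, y 0, z 26: where a latched pack's middle would lie with lip zero at the rail's origin (really as far off along x as lip zero is). Bay: 42 wide between side walls 15 thick, top z 26, that start 13 mm before lip zero and flare out forwards to 25 either side at -31. Under the hood a sprung contact block waits, face 57.5 mm beyond lip zero, 39 wide, z 20.5..30.5
- contact_block (a joint): How far (m) the charger's sprung contact block is pushed back along x. 0: free (held forward by 1.2 N). 0.0025: pack latched behind the lip (2.7 N). 0.0055: hard stop (4.5 N, beyond that rigid). A pack, still tilted, clears the lip only beyond about 0.0033; friction (smooth plastic, about 0.3) adds a few N to the push. More than 10 N on the block damages it
- pack_mid (a point): Centre (half-way up) of the loose battery pack: black plastic block, 60 (x) x 40 (y) x 12 mm (z), about 90 g, on the bench. x points to its contact end (brass pads on the end face; arrow on the top), z out of the labelled top; the ribbed end is the rear
- pack_rear (a point): Centre of the pack's rear end face, 30 mm behind pack_mid, half-way up (6 mm over the underside). As the pack tips over the lip the rear rises by up to 6 mm, and comes down again to 4 mm over seated height when it rests on the lip; a pusher that clings to the end face must yield with it, or the pack jams. Once past the lip it may need to be drawn or pressed down
- bottle_100: Bystander: small lab bottle with a blue cap, 56 mm wide, 99 mm tall; origin under its middle
- vial_0: Bystander: white vial, 22 mm wide, 57 mm tall; origin under its middle
- tape_blue: Bystander: blue tape roll lying flat, 62 mm wide, 25 mm high; origin under its middle
Not all that is in view belongs to the job. What is meant by the part that bears pack_mid is not red, and is the larger of those in its own colour.

How it is judged:
By the outcome, as a careful person would: the job done as asked, in the order asked, and still so for the second after the job is handed in, with the robot touching nothing.
It also fails if it takes over 72 s, if anything falls off the work surface, if the arm or the gripper's body presses on something with over 40 N, if the wrist force passes 120 N, or if a joint passes its speed limit or range.

## Working session

There is one attempt and no reset: what is moved stays moved. The work goes in short steps, Python scripts to look and compute and a tool call to move; the robot and the scene stay as the last step left them, time stands still between calls to the robot, and variables do not carry over. Pictures are saved under pics/ and viewed, about 8 in all and at most 12, crops included, and the job is handed in when it is done.

Besides the shell and the picture viewer there is one more tool, called after "Emit:" in YAML: its name, and indented under it one key for each argument. step_arm: Moves the arm, as the interface text tells. Its arguments: {"type":"object","properties":{"deltas":{"type":"array","items":{"type":"array","items":{"type":"number"}}},"grip_force":{"type":"number"}},"required":["deltas"]}

```bash
mkdir -p pics
cat > h.py <<'E'
import numpy as np, cv2
from scipy.spatial.transform import Rotation as R
from plant import sensors, imaging, job, finder
def cam(n):
    p,d=imaging.read_camera(n); return p,d
def world(n,d):
    c=imaging.calibration(n); v,u=np.mgrid[0:384,0:512]
    P=np.stack([(u-c['cx'])/c['fx']*d,(v-c['cy'])/c['fy']*d,d],-1)
    o=np.array(c['orientation']); M=R.from_euler('xyz',o,degrees=True).as_matrix() if o.size==3 else o
    return P@M.T+np.array(c['origin'])
def save(n,p): cv2.imwrite('pics/'+n,cv2.cvtColor(p,cv2.COLOR_RGB2BGR))
E
python3 - <<'E'
from h import *
for n in('scene','top'):
    p,d=cam(n); save(n+'0.png',p); W=world(n,d); print(n,imaging.calibration(n))
    np.savez(n+'0.npz',p=p,d=d,W=W)
    for q in('pack_mid','rail','contact_block','bottle_100','vial_0','tape_blue'):
        for r in finder.cut_out(n,q)[:4]:
            m=r['mask']&(d>0); w=W[m]; print(q,round(r['confidence'],2),r['box'],np.round(np.median(w,0),3) if len(w) else '',p[m].mean(0).round() if len(w) else '')
print(sensors.state())
E
```

```text
scene {'fx': 362.363233315099, 'fy': 362.363233315099, 'cx': 260.86144198114454, 'cy': 185.70741823621907, 'origin': array([-0.045874  , -0.06541734,  0.66244987]), 'orientation': array([-131.9135466 ,   -0.1812737 ,  -60.65369182])}
pack_mid 0.84 [210.7, 203.9, 227.2, 226.4] [0.438 0.325 0.012] [113. 111. 103.]
pack_mid 0.72 [177.9, 165.8, 197.4, 183.2] [0.518 0.486 0.012] [186.  74.  64.]
pack_mid 0.46 [170.5, 199.3, 190.1, 212.1] [0.429 0.433 0.009] [111. 109. 101.]
pack_mid 0.18 [276.1, 175.7, 322.6, 264.5] [0.426 0.126 0.008] [183. 186. 177.]
rail 0.67 [280.2, 178.1, 320.8, 262.5] [0.424 0.124 0.008] [184. 187. 178.]
contact_block 0.4 [283.8, 179.6, 321.7, 264.0] [0.424 0.123 0.008] [184. 188. 179.]
contact_block 0.36 [300.3, 196.1, 313.8, 200.2] [0.597 0.156 0.026] [76. 70. 59.]
bottle_100 0.98 [259.2, 160.8, 281.1, 195.1] [0.572 0.258 0.066] [122. 123. 130.]
vial_0 0.64 [332.3, 188.3, 342.5, 207.6] [0.61  0.084 0.038] [151. 150. 138.]
tape_blue 0.9 [219.0, 171.5, 242.9, 192.6] [0.549 0.355 0.025] [ 76. 121. 164.]
top {'fx': 482.813800790158, 'fy': 482.813800790158, 'cx': 266.5
[... 771 characters left out ...]
28 0.013] [89. 88. 82.]
{'t': 0.7, 'joint_positions': array([ 8.41433743e+01,  1.46150625e+01,  6.19977636e+00,  2.75297846e-04,
       -8.15838876e+01, -1.63060247e+01]), 'joint_velocities': array([-0.02574679, -0.04685896,  0.02659272,  0.00261313, -0.03196958,
        0.12712352]), 'joint_efforts': array([ 2.22666608e-05, -3.86294675e+01,  2.38030261e+01,  5.36694288e+00,
       -4.06676627e-04,  2.97286462e-06]), 'ee_pos': array([0.20745976, 0.50936432, 0.25329652]), 'orientation': array([-1.79999130e+02, -2.93752777e-05, -2.21626101e+01]), 'ft_force': array([ 0.40961712, -0.69822116, -0.16614246]), 'ft_torque': array([-0.03563755,  0.01705651, -0.05568529]), 'width': 0.9985737351345614}
```

Run:
```python
import numpy as np,cv2
p=np.load('top0.npz')['p'][:,:,::-1]
a=cv2.resize(p[100:300,110:380],None,fx=2.96,fy=2.96,interpolation=cv2.INTER_CUBIC)
cv2.imwrite('pics/topcrop.png',a)
s=np.load('scene0.npz')['p'][:,:,::-1]
cv2.imwrite('pics/scenecrop.png',cv2.resize(s[140:280,150:360],None,fx=3.8,fy=3.8,interpolation=cv2.INTER_CUBIC))
```

```text
(no output)
```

View pics/topcrop.png

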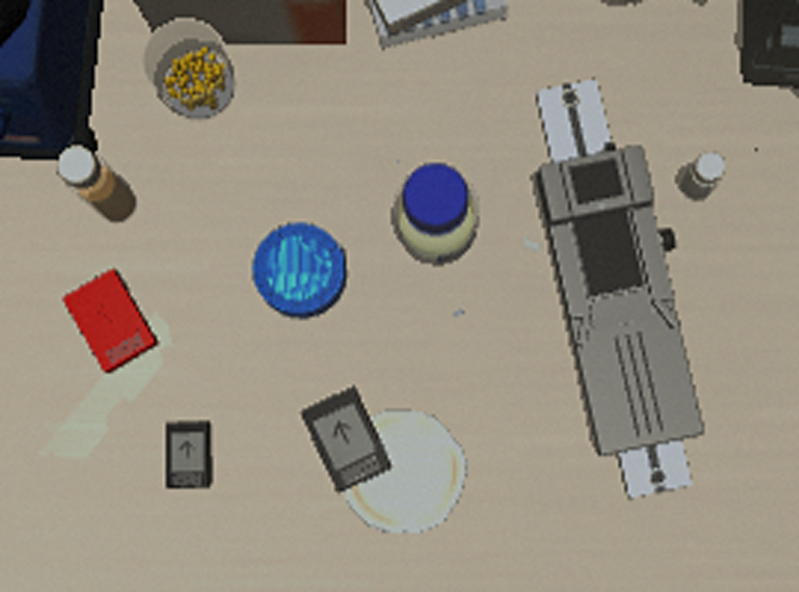

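View pics/scenecrop.png

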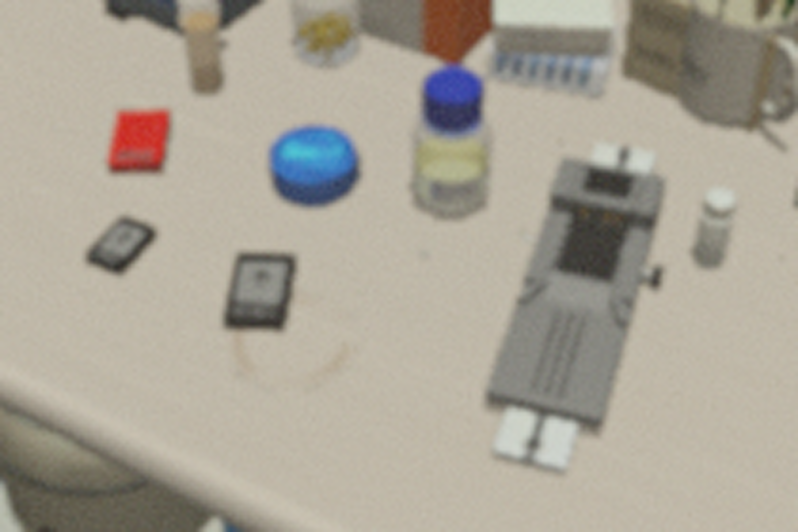

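Candidates (raw top pixels): red pack (147,208) is out because it is red. The small black pack (174,254) and the large black pack (227,248) share a colour, so the larger one at (227,248) is meant. Its arrow and contact end point away from the robot, with the ribs towards it. The charger's hood is at the far end. Next I'll measure the pack and charger and take an enlarged crop.

```bash
cat > m.py <<'E'
from h import *
def rect(pts):
    (c,s,a)=cv2.minAreaRect((pts*1000).astype(np.float32)); return np.round(c,1),np.round(s,1),round(a,1)
def pack(W,c,r=.05,zlo=.007,zhi=.018):
    m=(np.hypot(W[...,0]-c[0],W[...,1]-c[1])<r)&(W[...,2]>zlo)&(W[...,2]<zhi)
    m=cv2.morphologyEx(m.astype(np.uint8),cv2.MORPH_OPEN,np.ones((3,3)))>0
    return m
E
python3 - <<'E'
from m import *
for n in('top','scene'):
    z=np.load(n+'0.npz');W=z['W'];print(n)
    b=W[250:260,262:275].reshape(-1,3) if n=='top' else W[215:225,240:255].reshape(-1,3)
    print('bench z',b[:,2].mean().round(4),b[:,2].std().round(4))
    for c in((.438,.327),(.38,.44)):
        m=pack(W,c); w=W[m]; print('pack',rect(w[:,:2]),w[:,2].mean().round(4),m.sum(),w.mean(0).round(4))
    m=(W[...,0]>.35)&(W[...,0]<.72)&(W[...,1]>.02)&(W[...,1]<.20)&(W[...,2]>.0145)&(W[...,2]<.05)
    k,l,st,_=cv2.connectedComponentsWithStats(m.astype(np.uint8)); i=1+st[1:,4].argmax(); w=W[l==i]
    print('charger',rect(w[:,:2]),len(w))
    # axis from deck+all: minAreaRect direction
    (c,s,a)=cv2.minAreaRect((w[:,:2]*1000).astype(np.float32))
    bx=cv2.boxPoints(((c),s,a)); e=[bx[1]-bx[0],bx[2]-bx[1]]; e=max(e,key=np.linalg.norm); e=e/np.linalg.norm(e); e=e*np.sign(e[0])
    q=w[:,:2]*1000-c; X=q@e; Y=q@np.array([-e[1],e[0]])
    print('yaw',np.degrees(np.arctan2(e[1],e[0])),'X',X.min(),X.max(),'Y',Y.min(),Y.max())
    k=abs(Y)<15
    for x in range(-104,104,4):
        t=k&(X>=x)&(X<x+4)
        if t.any(): print(x+2,(np.median(w[t,2])*1000).round(1),end=' | ')
    print()
p=np.load('top0.npz')['p'][:,:,::-1]
a=cv2.resize(p[222:277,160:250],None,fx=6,fy=6,interpolation=cv2.INTER_CUBIC)
b=cv2.resize(p[120:270,285:350],(260,600),interpolation=cv2.INTER_CUBIC)
o=np.zeros((600,800,3),np.uint8);o[:330,:540]=a;o[:,540:]=b
cv2.imwrite('pics/crop2.png',o)
E
```

```text
top
bench z 0.0087 0.0853
pack (array([438.6, 327.7]), array([59.7, 39.9]), 26.0) 0.0129 612 [0.4386 0.3276 0.0129]
pack (array([417.8, 433.7]), array([28.6, 21.7]), 89.8) 0.0101 142 [0.4171 0.4334 0.0101]
charger (array([535.6, 144.5]), array([207.2,  72.6]), 12.0) 3654
yaw 12.010074 X -103.61407862087103 103.61401277280933 Y -36.312352714246174 36.31236709349805
-102 21.0 | -98 21.7 | -94 20.6 | -90 21.1 | -86 21.1 | -82 21.0 | -78 20.8 | -74 21.0 | -70 21.1 | -66 20.5 | -62 21.1 | -58 21.8 | -54 20.5 | -50 20.9 | -46 20.4 | -42 21.2 | -38 21.2 | -34 20.8 | -30 20.8 | -26 20.9 | -22 20.7 | -18 20.9 | -14 22.1 | -10 22.7 | -6 23.9 | -2 24.7 | 2 23.8 | 6 21.1 | 10 21.1 | 14 20.7 | 18 20.7 | 22 21.9 | 26 21.2 | 30 21.3 | 34 20.6 | 38 21.3 | 42 20.7 | 46 21.1 | 50 20.7 | 54 22.8 | 58 42.6 | 62 42.9 | 66 43.5 | 70 42.7 | 74 42.9 | 78 43.1 | 82 43.6 | 86 43.0 | 90 41.9 | 94 41.2 | 
scene
bench z 0.0006 0.0011
pack (array([441.6, 328.5]), array([62.7, 39.8]), 26.5) 0.0125 301 [0.4395 0.3273 0.0125]
pack (array([418.2, 432.9]), array([30.8, 19. ]), 79.6) 0.0093 58 [0.4176 0.4352 0.0093]
charger (array([532.6, 144. ]), array([200.1,  72.4]), 11.9) 2019
yaw 11.925131 X -100.0685726206786 100.06853872818805 Y -36.19122790977926 36.19120677039228
-102 18.8 | -98 19.0 | -94 20.2 | -90 20.5 | -86 20.4 | -82 20.0 | -78 20.1 | -74 20.2 | -70 20.2 | -66 20.5 | -62 20.3 | -58 21.0 | -54 20.3 | -50 20.3 | -46 20.2 | -42 20.7 | -38 19.9 | -34 20.3 | -30 20.7 | -26 20.5 | -22 20.5 | -18 20.9 | -14 21.0 | -10 21.4 | -6 22.4 | -2 22.5 | 2 24.0 | 6 25.0 | 10 22.2 | 14 20.8 | 18 20.6 | 22 21.3 | 26 20.6 | 30 21.5 | 34 21.5 | 38 20.2 | 42 20.9 | 46 21.0 | 50 20.4 | 54 20.5 | 58 21.5 | 62 37.9 | 66 26.5 | 70 42.8 | 74 42.8 | 78 43.6 | 82 42.6 | 86 43.3 | 90 43.0 | 94 42.9 | 98 42.8 |
```

View pics/crop2.png

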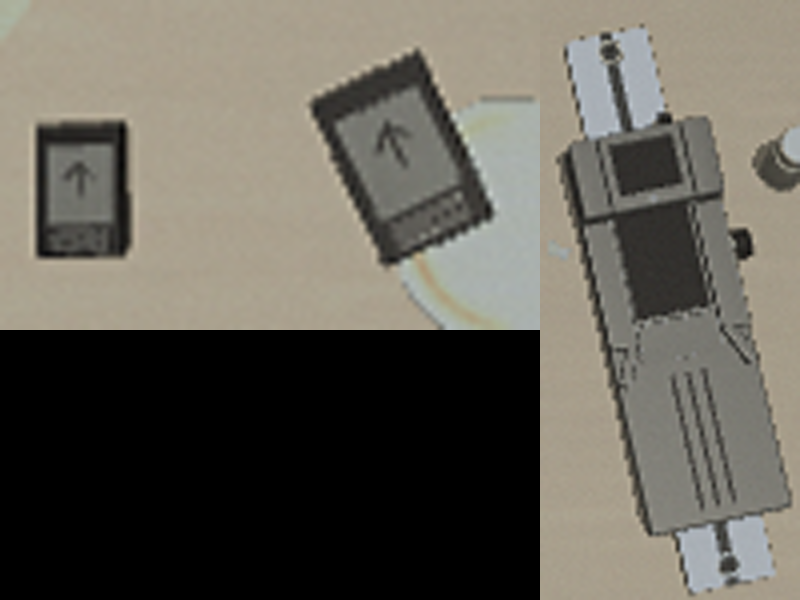

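The crop confirms it: the large black pack (raw top about (227,248)) has its label and arrow up, ribs near the robot, and measures 59.7 x 39.9 mm at yaw 26°. The charger is at yaw 12°, with lip zero near (539,145) mm. Now I'll move above the pack.

Emit:
step_arm:
  deltas:
    - [23,7,0,-4,65]
    - [50,14,0,-8.2,65]
    - [78,22,0,-13,65]
    - [106,30,10,-18,65]
    - [134,38,30,-23,65]
    - [162,46,50,-28,65]
    - [190,54,70,-33,65]
    - [218,62,90,-38,65]
    - [246,70,110,-43,65]
    - [268,77,120,-46.5,65]
    - [283,81,130,-48.2,65]
    - [283,81,130,-48.2,65]

```text
t: 1.9
ee_pos: [0.4395, 0.3258, 0.1217]
orientation: [179.9, 0.2, 25.9]
ft_force: [-0.1, 0.5, -0.6]
width: 0.763
```

Emit:
step_arm:
  deltas:
    - [0,-1,15,0,65]
    - [0,-1,40,0,60]
    - [0,-1,65,0,60]
    - [0,-1,85,0,60]
    - [0,-1,94,0,60]
    - [0,-1,98.5,0,60]
    - [0,-1,98.5,0,60]
    - [0,-1,98.5,0,60]

```text
t: 2.7
ee_pos: [0.4391, 0.3292, 0.0259]
orientation: [-180.0, -0.1, 26.1]
ft_force: [-0.6, 0.1, 0.8]
width: 0.704
```

Emit:
step_arm:
  deltas:
    - [0,0,0,0,45]
    - [0,0,0,0,35]
    - [0,0,0,0,30]
    - [0,0,0,0,30]
    - [0,0,0,0,30]
    - [0,0,0,0,30]
  grip_force: 30

```text
t: 3.3
ee_pos: [0.439, 0.329, 0.0258]
orientation: [-180.0, -0.1, 26.1]
ft_force: [-1.4, -1.3, 6.2]
width: 0.455
```

Emit:
step_arm:
  deltas:
    - [0,0,-5,0,30]
    - [0,0,-25,0,30]
    - [0,0,-45,0,30]
    - [-5,15,-60,1,30]
    - [-11,40,-60,3,30]
    - [-19,68,-60,5,30]
    - [-28,96,-60,7,30]
    - [-37,126,-60,9,30]
    - [-45,155,-60,11.5,30]
    - [-51,178,-60,13.5,30]
    - [-55.3,193,-60,14.1,30]
    - [-55.3,193,-60,14.1,30]

```text
t: 4.5
ee_pos: [0.473, 0.1284, 0.0846]
orientation: [180.0, 0.1, 11.7]
ft_force: [0.4, -0.0, -0.6]
width: 0.453
```

Run:
```python
from m import *
s=sensors.state(); print(s['t'],s['ee_pos'],s['orientation'],s['ft_force'],s['width'])
p,d=cam('top'); W=world('top',d); np.savez('top1.npz',p=p,d=d,W=W)
p2,d2=cam('scene'); np.savez('scene1.npz',p=p2,d=d2,W=world('scene',d2))
a=cv2.resize(p[110:310,270:370],(300,600),interpolation=cv2.INTER_CUBIC)
b=cv2.resize(p2[140:280,255:355],(428,600),interpolation=cv2.INTER_CUBIC)
save('lift.png',np.hstack([a,b]))
```

```text
4.5 [0.47300156 0.12837152 0.08463714] [1.79982610e+02 7.66266577e-02 1.17372216e+01] [ 0.37554993 -0.01814047 -0.56101089] 0.4530932097026617
```

View pics/lift.png

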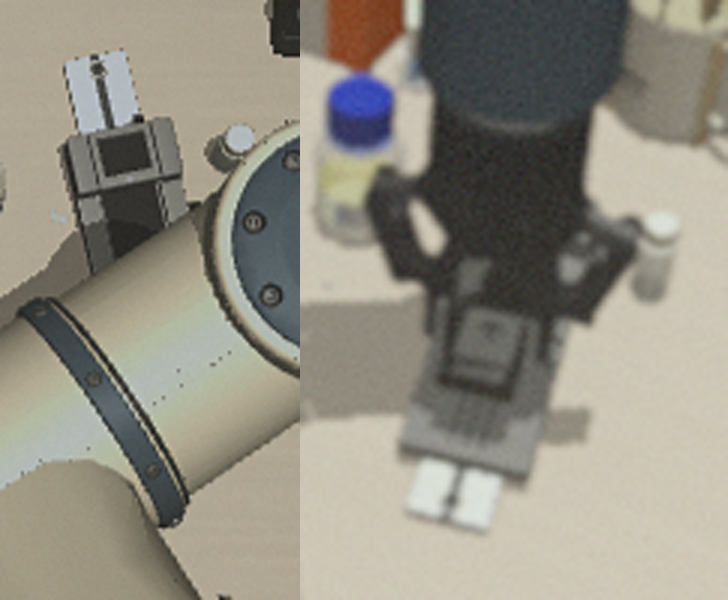

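Run:
```python
from m import *
W=np.load('scene1.npz')['W']
for i in range(3):
    s=sensors.state(); print(s['t'],s['ee_pos'].round(4),s['orientation'].round(2),s['ft_force'].round(2)); cam('scene')
# pack top in scene frame: z ~ pack top
m=(W[...,2]>.062)&(W[...,2]<.078)&(abs(W[...,0]-.47)<.05)&(abs(W[...,1]-.13)<.022)
print(np.median(W[m],0),m.sum())
```

```text
4.6 [0.4733 0.1302 0.0848] [-1.7999e+02  2.0000e-02  1.1860e+01] [-0.07  0.19 -1.13]
4.65 [0.4733 0.1307 0.0848] [-1.7999e+02  1.0000e-02  1.1910e+01] [ 0.42  0.43 -0.79]
4.7 [0.4734 0.1311 0.0848] [-179.99    0.     11.95] [-0.64  1.02 -0.76]
[0.46749042 0.13055717 0.07121015] 383
```

Emit:
step_arm:
  deltas:
    - [0,0,15,0,30]
    - [0,0,28,0,30]
    - [0,0,34,0,30]
    - [0,0,37,0,30]
    - [0,0,38.5,0,30]
    - [0,0,38.5,0,30]
    - [0,0,38.5,0,30]
    - [0,0,38.5,0,30]
    - [0,0,38.5,0,43]
    - [0,0,38.5,0,50]
    - [0,0,38.5,0,56]
    - [0,0,38.5,0,56]

```text
t: 5.95
ee_pos: [0.4737, 0.1308, 0.0464]
orientation: [-180.0, -0.0, 11.9]
ft_force: [-0.0, -0.1, -0.2]
width: 0.657
```

Emit:
step_arm:
  deltas:
    - [0,0,-8,0,56]
    - [0,0,-20,0,56]
    - [-20,0,-40,0,56]
    - [-45,0,-40,0,30]
    - [-65,0,-40,0,0]
    - [-75,0,-40,0,0]
    - [-75,0,-40,0,0]
    - [-75,0,-40,0,0]

```text
t: 6.75
ee_pos: [0.401, 0.1157, 0.0867]
orientation: [-180.0, -0.1, 12.0]
ft_force: [-0.5, 0.0, 0.9]
width: 0.0
```

Run:
```python
from m import *
s=sensors.state(); print(s['t'],s['ee_pos'].round(4),s['orientation'].round(2),s['ft_force'].round(2),s['width'])
p2,d2=cam('scene'); W=world('scene',d2); np.savez('scene2.npz',p=p2,d=d2,W=W)
p,d=cam('top'); Wt=world('top',d); np.savez('top2.npz',p=p,d=d,W=Wt)
for w_,n in((W,'s'),(Wt,'t')):
    m=(w_[...,2]>.027)&(w_[...,2]<.037)&(abs(w_[...,0]-.475)<.05)&(abs(w_[...,1]-.13)<.035)
    k,l,st,_=cv2.connectedComponentsWithStats(m.astype(np.uint8)); i=1+st[1:,4].argmax(); w=w_[l==i]
    print(n,rect(w[:,:2]),w.mean(0).round(4),len(w))
a=cv2.resize(p[110:310,270:370],(300,600),interpolation=cv2.INTER_CUBIC)
b=cv2.resize(p2[140:280,255:355],(428,600),interpolation=cv2.INTER_CUBIC)
save('placed.png',np.hstack([a,b]))
```

```text
6.75 [0.401  0.1157 0.0867] [-1.7999e+02 -7.0000e-02  1.1970e+01] [-0.48  0.04  0.86] 0.00040446190033347114
s (array([453.2, 113. ]), array([ 9.2, 12.5]), 0.8) [0.4524 0.1132 0.0315] 27
t (array([473.2, 131. ]), array([60., 41.]), 11.9) [0.4729 0.1316 0.033 ] 620
```

View pics/placed.png

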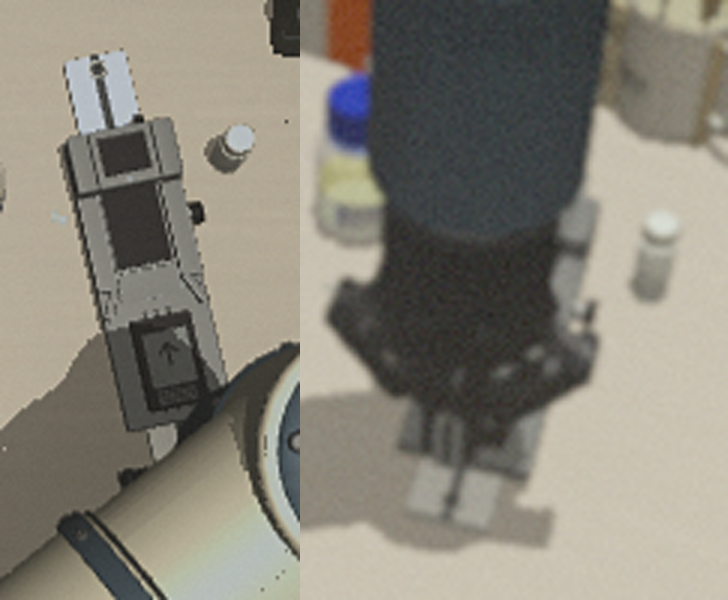

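Placed on the deck label up, contact end towards the hood, centred to about 0.3 mm; the rear is about 97 mm before the lip. I'll lower the closed fingers behind it and push.

Emit:
step_arm:
  deltas:
    - [0,0,15,0,0]
    - [0,0,30,0,0]
    - [0,0,36.5,0,0]
    - [6,0,36.5,0,0]
    - [14,0,36.5,0,0]
    - [22,0,36.5,0,0]
    - [28,0,36.5,0,0]
    - [31,0,36.5,0,0]
    - [34,0,36.5,0,0]
    - [37,0,36.5,0,0]
    - [40,0,36.5,0,0]
    - [43,0,36.5,0,0]
  grip_force: 40

```text
t: 8.05
ee_pos: [0.4423, 0.1242, 0.0498]
orientation: [180.0, 0.0, 11.9]
ft_force: [-0.0, 0.3, -0.4]
width: -0.002
```

Emit:
step_arm:
  deltas:
    - [3,0,0,0,0]
    - [6,0,0,0,0]
    - [9,0,0,0,0]
    - [12,0,0,0,0]
    - [15,0,0,0,0]
    - [18,0,0,0,0]
    - [21,0,0,0,0]
    - [24,0,0,0,0]
    - [27,0,0,0,0]
    - [27,0,0,0,0]

```text
t: 9.05
ee_pos: [0.4692, 0.1299, 0.0498]
orientation: [-180.0, -0.0, 11.9]
ft_force: [-0.5, 0.4, 0.0]
width: 0.005
```

```bash
cat > look.py <<'E'
import sys; from m import *
name=sys.argv[1] if len(sys.argv)>1 else None
L=np.array([539.,145.3]); e=np.array([np.cos(np.radians(12)),np.sin(np.radians(12))]); n=np.array([-e[1],e[0]])
f=[]
for i in range(3): p,d=cam('top'); s=sensors.state(); f.append(s['ft_force'])
W=world('top',d); q=s['ee_pos'][:2]*1000-L
print('t',s['t'],'tcp along/lat',(q@e).round(2),(q@n).round(2),'z',s['ee_pos'][2].round(4),'yaw',s['orientation'][2].round(2),'Falong',(np.array(f)[:,:2]@e).round(2),'Fz',np.array(f)[:,2].round(2))
Q=W[...,:2]*1000-L; X=Q@e; Y=Q@n; Z=W[...,2]*1000
for y0,y1 in((-16,-6),(-6,6),(6,16)):
    print('Y',y0,[(x,float(np.median(Z[t]).round(1)),int(t.sum())) for x in range(-60,64,4) for t in [(Y>y0)&(Y<y1)&(X>=x)&(X<x+4)&(Z>5)&(Z<60)] if t.sum()>2])
if name:
    p2,_=cam('scene')
    a=cv2.resize(p[110:310,270:370],(300,600),interpolation=cv2.INTER_CUBIC)
    b=cv2.resize(p2[140:280,255:355],(428,600),interpolation=cv2.INTER_CUBIC)
    save(name,np.hstack([a,b]))
E
python3 look.py
```

```text
t 9.2 tcp along/lat -71.99 -0.57 z 0.0498 yaw 11.94 Falong [ 0.16 -0.98 -0.  ] Fz [-0.37 -0.68 -1.38]
Y -16 [(4, 20.2, 3), (8, 20.4, 9), (12, 21.2, 11), (16, 21.7, 9), (20, 22.2, 10), (24, 20.4, 10), (28, 22.3, 11), (32, 20.7, 10), (36, 20.6, 8), (40, 21.8, 10), (44, 21.9, 10), (48, 23.0, 15), (52, 42.9, 14), (56, 42.6, 9), (60, 43.7, 11)]
Y -6 [(0, 21.7, 5), (4, 21.1, 10), (8, 21.0, 12), (12, 21.4, 11), (16, 20.2, 13), (20, 22.1, 12), (24, 21.1, 12), (28, 20.7, 10), (32, 21.5, 11), (36, 21.0, 13), (40, 21.4, 12), (44, 21.4, 11), (48, 21.6, 17), (52, 41.4, 15), (56, 42.6, 14), (60, 41.8, 11)]
Y 6 [(0, 20.6, 10), (4, 20.7, 10), (8, 21.1, 10), (12, 20.7, 10), (16, 21.3, 9), (20, 20.9, 11), (24, 20.7, 8), (28, 19.7, 10), (32, 20.5, 9), (36, 20.9, 11), (40, 19.9, 9), (44, 21.5, 9), (48, 21.7, 15), (52, 42.6, 15), (56, 41.6, 10), (60, 44.1, 11)]
```

Emit:
step_arm:
  deltas:
    - [3,0,0,0,0]
    - [6,0,0,0,0]
    - [9,0,0,0,0]
    - [12,0,0,0,0]
    - [15,0,0,0,0]
    - [18,0,0,0,0]
    - [21,0,0,0,0]
    - [24,0,0,0,0]
    - [27,0,0,0,0]
    - [27,0,0,0,0]

```text
t: 10.2
ee_pos: [0.4956, 0.1355, 0.0498]
orientation: [180.0, -0.0, 11.9]
ft_force: [-0.2, -0.2, 0.0]
width: 0.002
```

```bash
python3 look.py mid.png
```

```text
t 10.35 tcp along/lat -44.98 -0.6 z 0.0498 yaw 11.93 Falong [-0.25 -0.06  0.36] Fz [-0.4  -0.4   0.31]
Y -16 [(48, 41.2, 3), (52, 42.9, 14), (56, 42.7, 11), (60, 42.6, 10)]
Y -6 [(48, 22.8, 17), (52, 42.8, 16), (56, 43.0, 13), (60, 42.7, 11)]
Y 6 [(44, 20.9, 7), (48, 23.9, 16), (52, 43.0, 11), (56, 42.6, 10), (60, 42.3, 10)]
```

View pics/mid.png

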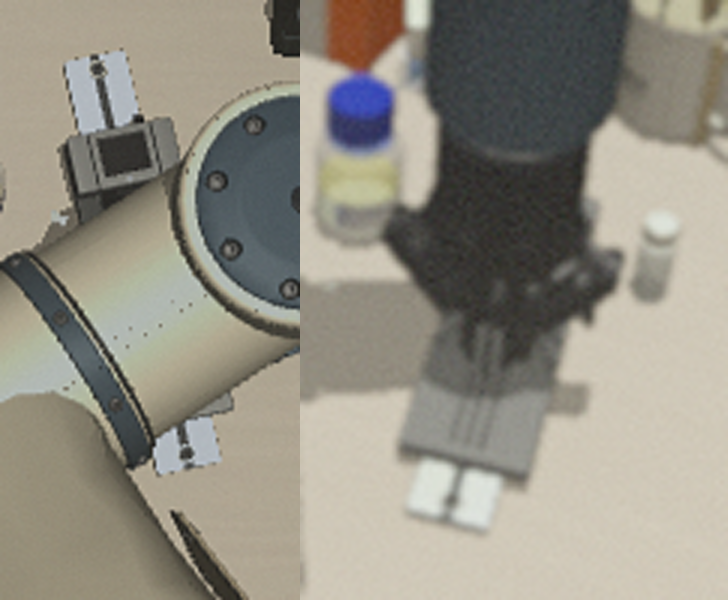

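Emit:
step_arm:
  deltas:
    - [2,0,0,0,0]
    - [4,0,0,0,0]
    - [7,0,0,0,0]
    - [9,0,0,0,0]
    - [12,0,0,0,0]
    - [14,0,0,0,0]
    - [17,0,0,0,0]
    - [20,0,0,0,0]
    - [23,0,0,0,0]
    - [25,0,0,0,0]
    - [25,0,0,0,0]

```text
t: 11.5
ee_pos: [0.5199, 0.1406, 0.0498]
orientation: [-180.0, -0.0, 11.9]
ft_force: [0.1, -0.8, -0.7]
width: 0.0
```

Emit:
step_arm:
  deltas:
    - [-3,0,0,0,0]
    - [-15,0,0,0,0]
    - [-30,0,-10,0,0]
    - [-55,0,-30,0,0]
    - [-85,0,-50,0,0]
    - [-110,0,-60,0,0]
    - [-120,0,-60,0,0]
    - [-120,0,-60,0,0]

```text
t: 12.3
ee_pos: [0.4012, 0.1155, 0.1099]
orientation: [-180.0, -0.0, 12.0]
ft_force: [-0.6, 0.4, 0.0]
width: 0.002
```

```bash
python3 look.py tilt.png
```

```text
t 12.45 tcp along/lat -139.39 -0.43 z 0.1094 yaw 11.95 Falong [-0.68  0.54 -1.52] Fz [ 0.68 -0.45  0.08]
Y -16 [(-60, 20.6, 10), (-56, 20.3, 10), (-52, 20.1, 10), (-48, 21.0, 11), (-44, 21.6, 10), (-40, 20.6, 10), (-36, 20.9, 11), (-32, 21.3, 9), (-28, 21.2, 10), (-24, 21.1, 10), (-20, 22.7, 10), (-16, 23.2, 11), (-12, 32.7, 13), (-8, 36.5, 11), (-4, 38.4, 10), (0, 36.9, 9), (4, 35.1, 11), (8, 35.7, 11), (12, 35.8, 10), (16, 34.3, 10), (20, 35.4, 9), (24, 34.8, 9), (28, 34.4, 8), (32, 35.4, 12), (36, 33.6, 9), (40, 33.0, 9), (44, 32.7, 10), (48, 36.6, 7), (52, 41.8, 15), (56, 43.2, 11), (60, 44.0, 9)]
Y -6 [(-60, 20.9, 13), (-56, 22.4, 11), (-52, 20.3, 12), (-48, 19.7, 12), (-44, 20.2, 11), (-40, 21.4, 12), (-36, 21.2, 12), (-32, 20.4, 11), (-28, 19.7, 12), (-24, 21.8, 13), (-20, 22.7, 12), (-16, 23.2, 12), (-12, 33.5, 18), (-8, 37.0, 11), (-4, 37.8, 12), (0, 36.7, 11), (4, 35.4, 13), (8, 35.6, 12), (12, 36.3, 11), (16, 36.6, 13), (20, 35.9, 12), (24, 34.6, 10), (28, 33.6, 13), (32, 33.7, 11), (36, 33.9, 12), (40, 33.4, 10), (44, 32.9, 11), (48, 35.4, 14), (52, 42.4, 16), (56, 43.1, 12), (60, 43.7, 11)]
Y 6 [(-60, 20.8, 10), (-56, 20.7, 9), (-52, 20.8, 10), (-48, 21.6, 11), (-44, 20.3, 10), (-40, 21.8, 9), (-36, 21.1, 11), (-32, 21.1, 10), (-28, 20.5, 10), (-24, 21.1, 10), (-20, 22.1, 9), (-16, 22.2, 11), (-12, 33.9, 15), (-8, 37.3, 11), (-4, 37.4, 10), (0, 36.6, 10), (4, 37.2, 11), (8, 35.5, 9), (12, 36.5, 10), (16, 35.4, 9), (20, 35.2, 12), (24, 35.1, 10), (28, 34.0, 10), (32, 33.1, 10), (36, 33.1, 10), (40, 33.3, 11), (44, 33.2, 9), (48, 39.8, 9), (52, 41.6, 17), (56, 43.9, 7), (60, 42.9, 10)]
```

View pics/tilt.png

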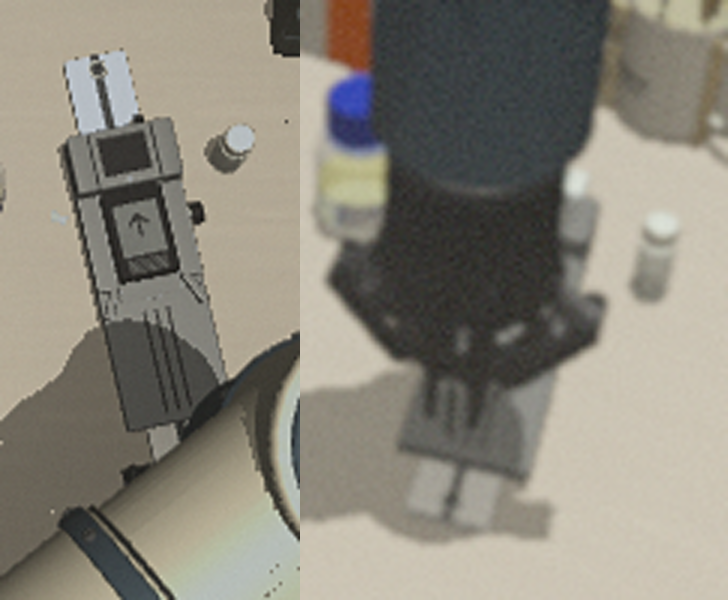

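The pack is over the lip, centred and tilted, with its rear about 10 mm before lip zero. I'll return at a slightly higher contact height and feel for the spring.

Emit:
step_arm:
  deltas:
    - [15,0,15,0,0]
    - [45,0,35,0,0]
    - [70,0,50,0,0]
    - [90,0,57.8,0,0]
    - [103,0,57.8,0,0]
    - [112,0,57.8,0,0]
    - [116,0,57.8,0,0]
    - [119,0,57.8,0,0]
    - [121,0,57.8,0,0]
    - [123,0,57.8,0,0]
    - [124,0,57.8,0,0]
    - [124,0,57.8,0,0]

```text
t: 13.7
ee_pos: [0.5234, 0.1414, 0.0521]
orientation: [-180.0, -0.0, 11.9]
ft_force: [-0.0, 0.5, 0.1]
width: 0.0
```

```bash
cat > f.py <<'E'
from h import *
L=np.array([539.,145.3]); e=np.array([np.cos(np.radians(12)),np.sin(np.radians(12))])
f=[];x=[]
for i in range(8): cam('top'); s=sensors.state(); f.append([s['ft_force'][:2]@e,s['ft_force'][2],s['ft_torque'][0],s['ft_torque'][1]]); x.append((s['ee_pos'][:2]*1000-L)@e)
print(s['t'],'along',np.round([x[0],x[-1]],2),'z',s['ee_pos'][2].round(4),'F',np.mean(f,0).round(2),'+-',(np.std(f,0)/8**.5).round(2),'q eff',s['joint_efforts'].round(2)[:3])
E
python3 f.py
```

```text
14.1 along [-16.04 -16.04] z 0.052 F [ 0.25 -0.15 -0.   -0.01] +- [0.24 0.08 0.01 0.  ] q eff [  0.   -41.65  19.36]
```

Emit:
step_arm:
  deltas:
    - [0.5,0,0,0,0]
    - [1,0,0,0,0]
    - [1.5,0,0,0,0]
    - [2,0,0,0,0]
    - [2,0,0,0,0]

```text
t: 14.6
ee_pos: [0.5255, 0.1418, 0.052]
orientation: [180.0, -0.0, 11.9]
ft_force: [-0.3, -0.3, 0.3]
width: 0.001
```

```bash
python3 f.py
```

```text
15.0 along [-13.91 -13.96] z 0.052 F [ 0.12 -0.23 -0.02  0.01] +- [0.12 0.14 0.01 0.01] q eff [  0.   -41.83  19.39]
```

Emit:
step_arm:
  deltas:
    - [0.5,0,0,0,0]
    - [1,0,0,0,0]
    - [1,0,0,0,0]

```text
t: 15.3
ee_pos: [0.5264, 0.142, 0.052]
orientation: [180.0, 0.0, 11.9]
ft_force: [0.5, -0.1, -0.4]
width: -0.003
```

```bash
python3 f.py
```

```text
15.7 along [-12.99 -12.97] z 0.052 F [ 0.24 -0.07 -0.01  0.02] +- [0.2  0.15 0.01 0.01] q eff [  0.   -41.95  19.43]
```

Emit:
step_arm:
  deltas:
    - [0.5,0,0,0,0]
    - [1,0,0,0,0]
    - [1,0,0,0,0]

```text
t: 16.0
ee_pos: [0.527, 0.142, 0.0519]
orientation: [180.0, 0.1, 11.9]
ft_force: [-1.6, -0.4, 1.2]
width: 0.004
```

```bash
python3 f.py
```

```text
16.4 along [-12.36 -12.16] z 0.0519 F [-1.61  0.6  -0.09  0.62] +- [0.18 0.12 0.01 0.01] q eff [ -0.09 -42.03  20.26]
```

Spring contact felt (F −1.6 N at TCP −12.2). Advancing in small steps.

Emit:
step_arm:
  deltas:
    - [0.5,0,0,0,0]
    - [1,0,0,0,0]
    - [1.5,0,0,0,0]
    - [1.5,0,0,0,0]

```text
t: 16.8
ee_pos: [0.5287, 0.1424, 0.0518]
orientation: [180.0, 0.0, 11.9]
ft_force: [-2.1, 0.2, 1.0]
width: 0.001
```

```bash
python3 f.py
```

```text
17.2 along [-10.69 -10.62] z 0.0519 F [-2.54 -0.35 -0.17  0.9 ] +- [0.17 0.21 0.01 0.01] q eff [ -0.13 -42.66  20.97]
```

Emit:
step_arm:
  deltas:
    - [0.5,0,0,0,0]
    - [1,0,0,0,0]
    - [1,0,0,0,0]

```text
t: 17.5
ee_pos: [0.5297, 0.1426, 0.0519]
orientation: [180.0, 0.0, 11.9]
ft_force: [-3.3, -0.3, -0.2]
width: -0.0
```

```bash
python3 f.py
```

```text
17.9 along [-9.61 -9.57] z 0.052 F [-3.14 -0.16 -0.21  1.13] +- [0.08 0.17 0.01 0.01] q eff [ -0.15 -42.81  21.33]
```

Emit:
step_arm:
  deltas:
    - [0.5,0,0,0,0]
    - [1,0,0,0,0]
    - [1.1,0,0,0,0]
    - [1.1,0,0,0,0]

```text
t: 18.3
ee_pos: [0.5308, 0.1429, 0.0519]
orientation: [180.0, 0.0, 11.9]
ft_force: [-4.3, -1.1, -0.3]
width: 0.002
```

```bash
python3 f.py
```

```text
18.7 along [-8.54 -8.45] z 0.052 F [-3.68 -0.1  -0.26  1.37] +- [0.11 0.07 0.01 0.01] q eff [ -0.17 -42.97  21.72]
```

Emit:
step_arm:
  deltas:
    - [0,0,0.7,0,0]
    - [0,0,1.4,0,0]
    - [0,0,2,0,0]
    - [0,0,2,0,0]

```text
t: 19.1
ee_pos: [0.5308, 0.1429, 0.0498]
orientation: [180.0, 0.0, 11.9]
ft_force: [-4.6, -1.3, 0.0]
width: -0.001
```

```bash
python3 f.py
```

```text
19.5 along [-8.44 -8.44] z 0.05 F [-4.21  0.08 -0.25  1.44] +- [0.17 0.1  0.01 0.01] q eff [ -0.18 -43.09  21.78]
```

Emit:
step_arm:
  deltas:
    - [0,0,0.7,0,0]
    - [0,0,1.4,0,0]
    - [0,0,2,0,0]
    - [0,0,2,0,0]

```text
t: 19.9
ee_pos: [0.5309, 0.1429, 0.0479]
orientation: [180.0, 0.0, 11.9]
ft_force: [-4.3, -0.7, -0.4]
width: 0.002
```

```bash
python3 f.py
```

```text
20.3 along [-8.44 -8.41] z 0.048 F [-4.27 -0.52 -0.25  1.46] +- [0.13 0.16 0.01 0.01] q eff [ -0.22 -43.15  21.71]
```

Emit:
step_arm:
  deltas:
    - [0,0,0.6,0,0]
    - [0,0,0.6,0,0]
    - [-0.5,0,0.6,0,0]
    - [-1,0,0.6,0,0]
    - [-1.5,0,0.6,0,0]
    - [-2,0,0.6,0,0]
    - [-3,0,0.6,0,0]
    - [-8,0,0,0,0]
    - [-25,0,-10,0,0]
    - [-50,0,-30,0,0]
    - [-85,0,-50,0,0]
    - [-115,0,-60,0,0]

```text
t: 21.5
ee_pos: [0.4182, 0.1193, 0.1097]
orientation: [-179.9, -0.2, 11.9]
ft_force: [0.1, -0.3, 0.4]
width: 0.002
```

Emit:
step_arm:
  deltas:
    - [-15,0,0,0,0]
    - [-15,0,0,0,0]

```text
t: 21.7
ee_pos: [0.4027, 0.116, 0.1089]
orientation: [-179.9, -0.1, 12.0]
ft_force: [0.8, -0.2, 0.7]
width: -0.004
```

```bash
python3 look.py seat.png
```

```text
t 21.85 tcp along/lat -137.49 -0.26 z 0.1083 yaw 11.96 Falong [ 0.76 -0.37 -0.73] Fz [0.05 1.27 0.64]
Y -16 [(-60, 20.8, 9), (-56, 20.4, 11), (-52, 21.8, 9), (-48, 21.1, 9), (-44, 21.0, 11), (-40, 21.0, 8), (-36, 20.8, 11), (-32, 20.4, 9), (-28, 21.3, 11), (-24, 22.3, 8), (-20, 20.8, 11), (-16, 23.0, 9), (-12, 23.3, 11), (-8, 24.3, 10), (-4, 27.4, 13), (0, 32.9, 7), (4, 31.9, 12), (8, 33.3, 8), (12, 31.9, 10), (16, 32.4, 11), (20, 32.6, 8), (24, 32.1, 11), (28, 32.7, 9), (32, 33.1, 9), (36, 33.7, 10), (40, 32.5, 9), (44, 33.2, 12), (48, 33.9, 14), (52, 42.0, 10), (56, 44.1, 10), (60, 43.5, 10)]
Y -6 [(-60, 21.1, 11), (-56, 21.6, 12), (-52, 22.0, 13), (-48, 20.0, 11), (-44, 20.4, 12), (-40, 20.7, 11), (-36, 20.0, 13), (-32, 21.4, 11), (-28, 21.5, 14), (-24, 20.4, 11), (-20, 21.8, 14), (-16, 23.0, 12), (-12, 23.9, 11), (-8, 24.7, 13), (-4, 26.6, 15), (0, 31.9, 11), (4, 33.1, 12), (8, 33.6, 13), (12, 33.2, 12), (16, 32.5, 11), (20, 33.6, 12), (24, 32.3, 12), (28, 32.1, 13), (32, 32.7, 11), (36, 32.7, 15), (40, 34.5, 12), (44, 32.8, 9), (48, 34.7, 17), (52, 42.9, 11), (56, 41.8, 14), (60, 43.8, 9)]
Y 6 [(-60, 21.9, 10), (-56, 20.1, 10), (-52, 21.0, 11), (-48, 21.6, 10), (-44, 21.2, 10), (-40, 22.6, 10), (-36, 21.9, 11), (-32, 21.4, 9), (-28, 21.3, 10), (-24, 22.1, 11), (-20, 22.1, 10), (-16, 23.4, 10), (-12, 23.5, 10), (-8, 24.5, 9), (-4, 26.5, 13), (0, 32.9, 11), (4, 31.9, 9), (8, 32.5, 11), (12, 33.3, 11), (16, 33.2, 10), (20, 33.8, 8), (24, 32.9, 10), (28, 32.0, 10), (32, 32.8, 10), (36, 33.2, 10), (40, 32.1, 8), (44, 32.4, 11), (48, 35.0, 16), (52, 42.8, 10), (56, 43.0, 9), (60, 44.0, 9)]
```

View pics/seat.png

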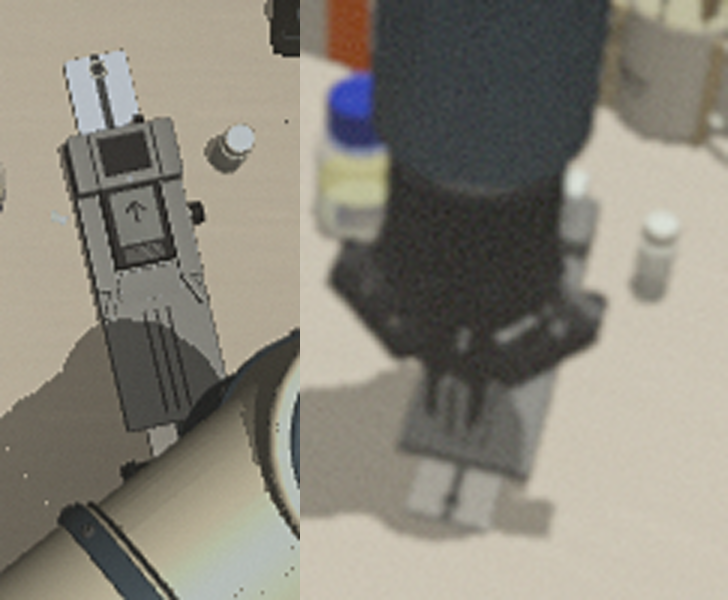

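The pack's top is level at about 32.7 mm from x 0 to 48 (seated height is 32, and this camera reads about 0.8 mm high). Its rear edge is at the lip and the robot is clear, so I'm handing in.

```bash
python3 -c "
from plant import job; print(job.finish_job())"
```

```text
the job is handed in; nothing more can be done
None
```

The battery pack is on charge: it lies flat in the bay, label up and contact end under the hood, with its rear edge behind the lip. I handed the job in at about 22 s, well under the 72 s limit.

- **What I did:** I used the larger black pack. I laid it on the front deck and let go, then pushed it over the lip with closed fingers. Spring contact showed up as a push of about 1.6 N. I went about 4 mm further by my estimate, drew the rear down about 4.6 mm with the fingers, and backed off.
- **Contact block:** the highest averaged push was about 4.3 N, with single noisy readings up to about 4.8 N. There was no rigid rise in force, so I don't think the block reached its stop. I could not measure its travel directly.
- **Last checks:** in the top depth picture the pack's top is level at about 32–33 mm along its visible length. Before it dropped, the rear stood at about 37 mm.
- **Bystanders:** the moves kept clear of the bottle, vial and tape roll. The vial stands in place in the last picture. I did not re-measure the bottle or the tape roll at the end.
- **Not checked:** the scene camera's view of the pack was blocked by the hand, so the final check rests on the top camera and the force readings.

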